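Set out a blood-grouping station

TASK

Set up the viewing panel for a blood grouping. Lift the white tile off the top of the pile and lay it flat and square in the middle of the lit panel, without dragging the black tiles beneath it. Behind the panel (its side away from the robot), about 2 cm clear of it, stand the blue-, yellow- and black-capped bottles in line with the tile's three wells, blue at the robot's left, yellow between, black at the right; stand the red-capped bottle about 2 cm clear of the panel's left end, level with the tile, and leave the green-capped one where it is. Keep all bottles upright and set everything down without dropping it.

Things in the scene. Friction and masses are not known exactly. Their poses are not given: they have to be found in the camera images.
- white_tile_c (a point): White glazed test tile, 165 x 50 mm and 10 mm thick, about 160 g, with three round shallow wells in a row, their centres 54 mm apart. The point is its centre (5 mm above its underside); x runs across its 50 mm width, y along its length, z up. The wells are at y = -54, 0 and +54 mm. Either way round is the same. It lies flat and askew on top of a pile of two black tiles; its underside is 20 mm above the bench.
- black_mid_c (a point): Black test tile, 165 x 50 mm and 10 mm thick, about 160 g, with three round shallow wells in a row, their centres 54 mm apart. The point is its centre (5 mm above its underside); x runs across its 50 mm width, y along its length, z up. It lies askew under the white tile and on the other black one; its top is 20 mm above the bench. Loose: it stays where it is.
- black_low_c (a point): Black test tile, 165 x 50 mm and 10 mm thick, about 160 g, with three round shallow wells in a row, their centres 54 mm apart. The point is its centre (5 mm above its underside); x runs across its 50 mm width, y along its length, z up. It lies on the bench at the bottom of the pile. Loose: it stays where it is.
- viewer: Flat LED viewing panel, fixed: dark frame 200 x 95 mm, level cream top 14 mm above the bench, red switch on the robot's side. Origin: centre of its underside. x runs across its 95 mm depth, away from the robot (behind); y along its 200 mm length, to its left seen from the robot; z up. 2 cm clear of it puts a bottle's centre 80 mm behind its centre, or 132.5 mm to the left.
- blue_c (a point): Upright dropper bottle, 66 mm tall: round glass body 25 mm across up to 36 mm height, shoulder, 20 mm cap from 43 to 53 mm, small rubber teat above; about 30 g. The point is its centre, 33 mm above its underside; z up. Starts in a loose row of five on the far part of the bench, in any order. Blue cap, blue liquid.
- yellow_c (a point): Upright dropper bottle, 66 mm tall: round glass body 25 mm across up to 36 mm height, shoulder, 20 mm cap from 43 to 53 mm, small rubber teat above; about 30 g. The point is its centre, 33 mm above its underside; z up. Starts in a loose row of five on the far part of the bench, in any order. Yellow cap, yellow liquid.
- black_c (a point): Upright dropper bottle, 66 mm tall: round glass body 25 mm across up to 36 mm height, shoulder, 20 mm cap from 43 to 53 mm, small rubber teat above; about 30 g. The point is its centre, 33 mm above its underside; z up. Starts in a loose row of five on the far part of the bench, in any order. Black cap, colourless liquid.
- red_c (a point): Upright dropper bottle, 66 mm tall: round glass body 25 mm across up to 36 mm height, shoulder, 20 mm cap from 43 to 53 mm, small rubber teat above; about 30 g. The point is its centre, 33 mm above its underside; z up. Starts in a loose row of five on the far part of the bench, in any order. Red cap, dark red contents (the cell suspension).
- green_c (a point): Upright dropper bottle, 66 mm tall: round glass body 25 mm across up to 36 mm height, shoulder, 20 mm cap from 43 to 53 mm, small rubber teat above; about 30 g. The point is its centre, 33 mm above its underside; z up. Starts in a loose row of five on the far part of the bench, in any order. Green cap, pale green liquid. Not needed: it stays where it is.
Not all that is in view belongs to the job. Of the things that look like the part that bears blue_c, the larger one is meant.

How it is judged:
By the outcome, as a careful person would: the job done as asked, in the order asked, and still so for the second after the job is handed in, with the robot touching nothing.
It also fails if it takes over 128 s, if anything falls off the work surface, if the arm or the gripper's body presses on something with over 40 N, if the wrist force passes 120 N, or if a joint passes its speed limit or range.

ROBOT

A 7-joint arm with a two-finger parallel gripper is mounted at the origin on the work surface. World frame = base frame: x ahead of the robot, y to its left, z up, the work surface at z = 0. Lengths are in m, angles in rad, forces in N, time in s.
With the tool pointing down it reaches from about 0.4 to 0.875 m from the base axis. Payload 6.5 kg.
Tool frame: the origin (TCP) lies where the fingers leave the gripper's body, on its centre line; the fingertips stand 64 mm ahead of it and the grasp point (between the pads) lies 45 mm ahead of it (env.tip_extent is the distance from the TCP to the fingertips, in m); z points along the fingers, y is the direction in which the jaws open and shut (so a half turn about z gives the same grasp; the last joint's range is limited). The gripper opens to 88 mm and grips with 3 to 60 N. Pads are 18 mm wide; open, the fingers measure 123 mm over their backs; the gripper's body (75 mm by 187 mm) begins 45 mm behind the grasp point.
Start: joints at [-1.173, 0.536, -0.004, 1.538, 0.003, 1.067, -0.071], TCP at [0.291, 0.581, 0.303] pointing down, gripper open.
Joint ranges: [-2.7, 2.7], [-0.37, 2.16], [-1.27, 1.26], [0.24, 2.4], [-1.31, 4.45], [0.19, 1.91], [-2.76, 2.76]. Speed limits (rad/s): [2.39, 2.39, 3.14, 3.14, 3.14, 3.14, 3.14].

INTERFACE

Orientations are given as [roll, pitch, yaw] about the fixed x, y, z axes, in that order (R = Rz(yaw) Ry(pitch) Rx(roll)).
In Python, from station import env, eyes gives the robot as it stands.
- The arm moves only by the tool move_arm, never from a script. Its arguments are lists of equal length, an entry for each row: "slide": the shift along the tool's x, y, z each as a share of 0.025 m, from -1 to 1, a list of three; "rot": the turn, a rotation vector about the tool's x, y, z each as a share of 90 degrees, from -1 to 1, a list of three. In form: {"slide": [[tx, ty, tz], ...], "rot": [[wx, wy, wz], ...]}. A call has exactly 8 rows; each row shifts and turns the commanded pose from where the row before left it, along the tool's axes as they then stand; what a row does not reach is not made up. A row lasts 1/10 s, in which the tool goes at most 50 mm and 8.59 degrees, less where a joint would pass 70% of its speed; a pose out of reach is approached as far as the arm can. A call with a number of a shift or a turn outside -1 to 1 is refused whole. A call with a gripper value outside its range is refused whole. "jaw" is the opening, from 0 (shut) to 1 (fully open), set as the call begins (left out, the last holds). The fingers move at their own pace and stop on an object; "squeeze" is the grip in N (left out, the last holds). Time passes only in rows, so rows that do not move let the fingers close, or fill a call up. It gives the time, the measured TCP pose, the force and the opening at its end, in the units of the state.
- env.get_state(): the state, without advancing time (a new reading comes with each control period).
- eyes.get_image(name): name is "scene" or "top" or "wrist"; returns a dict with "img" (400x640x3 uint8, red, green, blue), "depth" (400x640 float32, m along the optical axis (not along the pixel's ray), 0 where there is no reading), "fx", "fy", "cx", "cy" (pixels), "cam_to_world" (4x4, takes a point from camera to world coordinates); the wrist camera has in their place "hand_eye" (4x4, takes a point from camera to tool coordinates, whose origin is the TCP and whose axes are the flange's). Camera axes: x right, y up, looking along -z (the intrinsics and any distortion apply to the point x, -y, -z); pixel columns grow to the right and rows downward; lengths in m; the calibration is good to about 2 mm. A picture is of the moment at which its call begins: read the wrist's pose just before it.
- env.sign_off(): hands the job in, once; it reports no verdict.
The state is a dict: "time_s": time; "joint_positions": joint angles; "qvel": joint speeds; "effort": joint torques, N m; "tool_pos": TCP position; "orientation": TCP orientation; "wrist_force": force on the tool from outside, world axes, zero at the start; "torque": the same for the moment, N m; "finger_gap": finger opening in m.
Only numpy, scipy, OpenCV 4.12 (cv2) and the standard library are available. Lean on these libraries where they do the work, as an engineer would, in place of code of your own. Each camera call takes 0.05 s, during which the arm holds its last target. There are 200 camera calls.

## Working session

There is one attempt and no reset: what is moved stays moved. The work goes in short steps, Python scripts to look and compute and a tool call to move; the robot and the scene stay as the last step left them, time stands still between calls to the robot, and variables do not carry over. Pictures are saved under pics/ and viewed, about 12 in all and at most 16, crops included, and the job is handed in when it is done.

Besides the shell and the picture viewer there is one more tool, called after ">>>" as name(argument=value, ...) on one line, values as JSON. move_arm: Moves the arm, as the interface text tells. Its arguments: {"type":"object","properties":{"slide":{"type":"array"},"rot":{"type":"array"},"jaw":{"type":"number"},"squeeze":{"type":"number"}},"required":["slide","rot"]}

```bash
mkdir -p pics; ls; python3 - <<'E'
from station import env,eyes
import cv2,numpy as np
s=env.get_state(); print({k:np.round(v,3).tolist() for k,v in s.items()}, env.tip_extent)
for n in("scene","top"):
    d=eyes.get_image(n); np.savez(f"{n}0.npz",**d); cv2.imwrite(f"pics/{n}0.png",d["img"][:,:,::-1]); print(n,d["fx"],d["fy"],d["cx"],d["cy"],np.round(d["cam_to_world"],3).tolist(),[k for k in d])
E
```

```text
pics
{'time_s': 0.0, 'joint_positions': [-1.173, 0.537, -0.004, 1.539, 0.003, 1.067, -0.071], 'qvel': [0.0, -0.0, 0.0, 0.0, -0.001, -0.001, 0.001], 'effort': [-0.0, -57.098, 0.991, -25.161, -0.056, 0.018, 0.0], 'tool_pos': [0.291, 0.581, 0.302], 'orientation': [-3.14, 0.0, 2.678], 'wrist_force': [0.028, 0.556, 0.149], 'torque': [-0.011, -0.039, 0.067], 'finger_gap': 0.088} 0.064
scene 429.70155037836855 429.70155037836855 317.1011794802154 200.90112933189923 [[-0.4, -0.51, 0.762, 1.261], [0.916, -0.201, 0.346, 0.332], [-0.023, 0.837, 0.547, 0.561], [0.0, 0.0, 0.0, 1.0]] ['img', 'depth', 'fx', 'fy', 'cx', 'cy', 'cam_to_world']
top 456.7424086667988 456.7424086667988 322.7998124674023 199.50409617786 [[-0.022, 0.989, -0.149, 0.428], [-1.0, -0.019, 0.021, 0.024], [0.017, 0.15, 0.989, 0.863], [0.0, 0.0, 0.0, 1.0]] ['img', 'depth', 'fx', 'fy', 'cx', 'cy', 'cam_to_world']
```

View pics/top0.png

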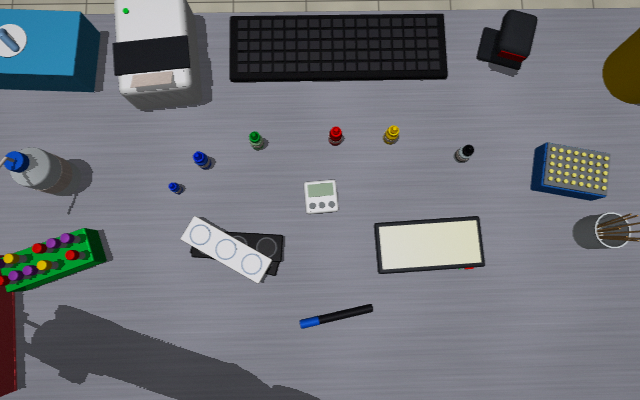

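View pics/scene0.png

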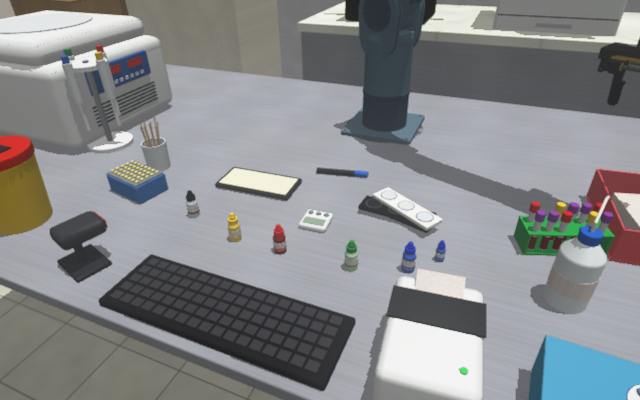

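The top view shows the white tile at (226,249) on the black pile, the panel at (430,245), and the bottles: blue (202,158), green (255,140), red (336,135), yellow (392,133), black (465,152).

Two things could be the blue bottle, at (202,158) and (175,187). The first is clearly the larger, so it is meant. I'll confirm that in an enlarged crop while measuring.

```bash
cat > h.py <<'E'
import numpy as np,cv2
from scipy.spatial.transform import Rotation as R
def plane(d,T,uv,z):
    uv=np.atleast_2d(uv).astype(float)
    r=np.c_[(uv[:,0]-d["cx"])/d["fx"],-(uv[:,1]-d["cy"])/d["fy"],-np.ones(len(uv))]@T[:3,:3].T
    return T[:3,3]+r*((z-T[2,3])/r[:,2])[:,None]
def cloud(d,T):
    z=d["depth"];v,u=np.indices(z.shape)
    p=np.stack([(u-d["cx"])/d["fx"]*z,-(v-d["cy"])/d["fy"]*z,-z],-1)@T[:3,:3].T+T[:3,3]
    p[z==0]=np.nan
    return p
def rect(d,T,mask,z,tag=""):
    c=max(cv2.findContours(mask.astype(np.uint8),cv2.RETR_EXTERNAL,cv2.CHAIN_APPROX_NONE)[0],key=cv2.contourArea)
    c=cv2.convexHull(c)[:,0]
    P=plane(d,T,c,z)[:,:2]
    (x,y),(w,h),a=cv2.minAreaRect((P*1000).astype(np.float32))
    if w>h: w,h,a=h,w,a-90   # a = direction of short side (tile x)
    a=(a+90)%180-90
    print(tag,"c",round(x,1),round(y,1),"size",round(w,1),round(h,1),"short-axis deg",round(a,2)); return x/1000,y/1000,a
E
python3 - <<'E'
from h import *
d=dict(np.load("top0.npz"));s=dict(np.load("scene0.npz"))
B={"blue":(202,158),"small":(175,187),"green":(255,140),"red":(336,135),"yellow":(392,133),"black":(465,152)}
for nm,im in(("top",d),("scene",s)):
    T=im["cam_to_world"];P=cloud(im,T);h=cv2.cvtColor(im["img"],cv2.COLOR_RGB2HSV).astype(int)
    Z=P[...,2]; H,S,V=h[...,0],h[...,1],h[...,2]
    white=(S<40)&(V>170); cream=(V>150)&(S>15)&(H>18)&(H<45)
    near=lambda m,a,b,c,e:m&(P[...,0]>a)&(P[...,0]<b)&(P[...,1]>c)&(P[...,1]<e)
    if nm=="top":
        w=np.zeros_like(white);w[205:295,170:280]=white[205:295,170:280]; rect(im,T,w,.030,"white")
        w=w*0>0;w[205:285,365:495]=cream[205:285,365:495];wx,wy,a=rect(im,T,w,.014,"cream")
        w=w*0>0;w[205:285,365:495]=(V<75)[205:285,365:495];w|=np.roll(w,0);rect(im,T,cv2.morphologyEx(w.astype(np.uint8),cv2.MORPH_OPEN,np.ones((3,3))),.012,"frame")
        print("z tile",np.nanmedian(Z[235:245,215:235]),"panel",np.nanmedian(Z[230:260,400:460]))
        ctr={k:plane(im,T,v,.05)[0] for k,v in B.items()}
    for k,c in ctr.items():
        m=(np.hypot(P[...,0]-c[0],P[...,1]-c[1])<.035)&(Z>.044)&(Z<.075)
        if k=="small":m=(np.hypot(P[...,0]-c[0],P[...,1]-c[1])<.03)&(Z>.02)
        vv,uu=np.nonzero(m)
        cap=m&(Z<.0545); q=P[cap] if cap.any() else P[m]; t=P[m&(Z>.056)]
        print(nm,k,m.sum(),"px",uu.mean().round(),vv.mean().round(),"capmid",((q.min(0)+q.max(0))/2*1e3).round(1),"top",(t.mean(0)*1e3).round(1) if len(t) else "","zmax",(Z[m].max()*1e3).round(1) if m.any() else "")
d0=d["img"][110:300,150:500]
a=cv2.resize(d["img"][140:205,155:255],None,fx=4,fy=4,interpolation=2);b=cv2.resize(d["img"][205:290,365:495],None,fx=4,fy=4,interpolation=2)[:260,:400]
cv2.imwrite("pics/crop1.png",np.hstack([a,b[:260]])[:,:,::-1])
E
```

```text
white c 467.4 185.3 size 48.5 163.5 short-axis deg -30.38
cream c 469.5 -199.6 size 78.5 164.5 short-axis deg 2.82
frame c 468.8 -189.3 size 95.2 199.3 short-axis deg 2.8
z tile 0.0302911137506352 panel 0.014749847410740702
top blue 106 px 198.0 157.0 capmid [633.6 232.   49.2] top [633.  231.1  62. ] zmax 68.5
top small 87 px 174.0 187.0 capmid [582.9 281.8  35. ] top  zmax 49.6
top green 97 px 254.0 137.0 capmid [669.6 131.1  49.9] top [668.9 131.   61.3] zmax 66.6
top red 99 px 335.0 132.0 capmid [677.4 -17.7  49.4] top [675.7 -17.6  61.4] zmax 67.4
top yellow 102 px 393.0 131.0 capmid [ 677.2 -124.    49.3] top [ 676.3 -123.8   62.5] zmax 68.2
top black 103 px 467.0 150.0 capmid [ 638.2 -260.6   49.3] top [ 637.2 -259.3   62.6] zmax 69.4
scene blue 122 px 410.0 248.0 capmid [637.9 232.3  49.3] top [637.9 232.9  62. ] zmax 67.7
scene small 113 px 441.0 248.0 capmid [586.6 282.7  33.9] top  zmax 47.8
scene green 109 px 352.0 246.0 capmid [671.7 131.1  49.7] top [673.3 132.1  61.6] zmax 68.3
scene red 96 px 279.0 230.0 capmid [682.5 -18.   49.3] top [680.  -17.1  61.4] zmax 67.7
scene yellow 96 px 233.0 219.0 capmid [ 677.9 -123.7   49. ] top [ 680.  -123.1   61.8] zmax 68.8
scene black 83 px 190.0 196.0 capmid [ 640.1 -261.6   49.3] top [ 640.7 -259.1   61.9] zmax 67.7
```

View pics/crop1.png

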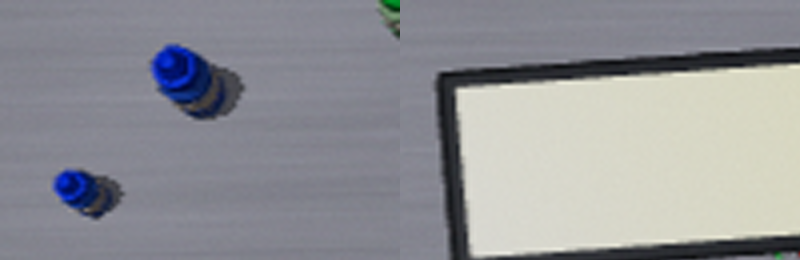

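The crop confirms the larger blue bottle at top-view (202,158), with the small decoy at (175,187). The frame rectangle measures 95.2 x 199.3 mm, which fits the stated size. Next I move over the tile.

>>> move_arm(slide=[[-0.837,-0.688,0.125],[-0.837,-0.688,0.125],[-0.837,-0.688,0.125],[-0.837,-0.688,0.125],[-0.837,-0.688,0.125],[-0.837,-0.688,0.125],[-0.837,-0.688,0.125],[-0.837,-0.688,0.125]], rot=[[0,0,0],[0,0,0],[0,0,0],[0,0,0],[0,0,0],[0,0,0],[0,0,0],[0,0,0]])

```text
time_s: 0.9
tool_pos: [0.3791, 0.3821, 0.2773]
orientation: [-3.141, -0.0, 2.678]
wrist_force: [0.4, 1.0, -0.3]
finger_gap: 0.0882
```

>>> move_arm(slide=[[-0.837,-0.688,0.125],[-0.837,-0.688,0.125],[-0.837,-0.688,0.125],[-0.837,-0.688,0.125],[-0.837,-0.688,0.125],[-0.837,-0.688,0.125],[-0.837,-0.688,0.125],[-0.837,-0.688,0.125]], rot=[[0,0,0],[0,0,0],[0,0,0],[0,0,0],[0,0,0],[0,0,0],[0,0,0],[0,0,0]])

```text
time_s: 1.7
tool_pos: [0.4672, 0.1843, 0.2524]
orientation: [-3.141, -0.0, 2.678]
wrist_force: [0.3, 0.1, -0.7]
finger_gap: 0.0882
```

>>> move_arm(slide=[[0,0,0],[0,0,0],[0,0,0],[0,0,0],[0,0,0],[0,0,0],[0,0,0],[0,0,0]], rot=[[0,0,0.0869],[0,0,0.0869],[0,0,0.0869],[0,0,0.0869],[0,0,0.0869],[0,0,0.0869],[0,0,0.0869],[0,0,0.0869]])

```text
time_s: 2.5
tool_pos: [0.4669, 0.1854, 0.2525]
orientation: [-3.141, 0.0, 1.58]
wrist_force: [-0.6, 0.0, -0.3]
finger_gap: 0.0883
```

>>> move_arm(slide=[[0,0,0],[0,0,0],[0,0,0],[0,0,0],[0,0,0],[0,0,0],[0,0,0],[0,0,0]], rot=[[0,0,0.0869],[0,0,0.0869],[0,0,0.0869],[0,0,0.0869],[0,0,0],[0,0,0],[0,0,0],[0,0,0]])

```text
time_s: 3.3
tool_pos: [0.4671, 0.1854, 0.2527]
orientation: [-3.141, -0.0, 1.041]
wrist_force: [-0.3, 0.6, -0.5]
finger_gap: 0.0881
```

```bash
cat >> h.py <<'E'
def wrist():
    from station import env,eyes
    s=env.get_state(); d=eyes.get_image("wrist")
    T=np.eye(4);T[:3,:3]=R.from_euler("xyz",s["orientation"]).as_matrix();T[:3,3]=s["tool_pos"]
    return d,T@d["hand_eye"],s
E
python3 - <<'E'
from h import *
d,T,s=wrist()
print(np.round(d["hand_eye"],3).tolist())
cv2.imwrite("pics/w1.png",d["img"][:,:,::-1])
P=cloud(d,T);h=cv2.cvtColor(d["img"],cv2.COLOR_RGB2HSV)
m=(np.abs(P[...,2]-.030)<.008)&(h[...,1]<40)&(h[...,2]>150)
m=cv2.morphologyEx(m.astype(np.uint8),cv2.MORPH_CLOSE,np.ones((5,5)))
rect(d,T,m,.030,"white");print("z",np.nanmedian(P[...,2][m>0]))
t=dict(np.load("top0.npz"));P=cloud(t,t["cam_to_world"])
m=(P[...,0]>.55)&(P[...,0]<.76)&(P[...,1]>.1)&(P[...,1]<.36)&(P[...,2]>.055)
q=P[m];q=q[np.hypot(q[:,0]-.635,q[:,1]-.232)>.03];q=q[np.hypot(q[:,0]-.67,q[:,1]-.131)>.03];print("tall near blue",q.min(0) if len(q) else 0,q.max(0) if len(q) else 0)
E
```

```text
[[-0.001, 0.965, 0.262, 0.068], [1.0, 0.0, 0.001, 0.001], [0.001, 0.262, -0.965, -0.082], [0.0, 0.0, 0.0, 1.0]]
white c 468.8 187.0 size 49.6 162.7 short-axis deg -30.46
z 0.030494141081463866
tall near blue [0.7385347  0.23809556 0.05504531] [0.75998793 0.35977296 0.1126688 ]
```

View pics/w1.png

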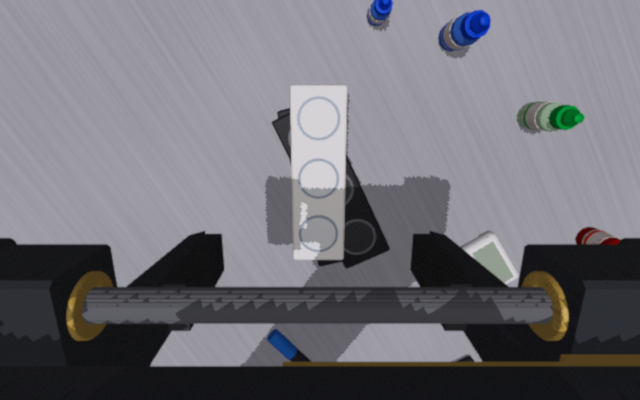

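The wrist view shows the tile upright at columns 291–347, rows 85–262, with the black tiles askew beneath. It agrees with the top view to within 2 mm. I'll descend so the tips sit about 2 mm above the black tile, then close.

>>> move_arm(slide=[[0.06,0.016,0.831],[0,0,0.831],[0,0,0.831],[0,0,0.831],[0,0,0.831],[0,0,0.831],[0,0,0.831],[0,0,0.831]], rot=[[0,0,0.001],[0,0,0],[0,0,0],[0,0,0],[0,0,0],[0,0,0],[0,0,0],[0,0,0]])

```text
time_s: 4.15
tool_pos: [0.4684, 0.1866, 0.0857]
orientation: [3.142, -0.0, 1.039]
wrist_force: [0.0, 0.3, -0.3]
finger_gap: 0.0882
```

>>> move_arm(slide=[[0,0,0],[0,0,0],[0,0,0],[0,0,0],[0,0,0],[0,0,0],[0,0,0],[0,0,0]], rot=[[0,0,0],[0,0,0],[0,0,0],[0,0,0],[0,0,0],[0,0,0],[0,0,0],[0,0,0]], jaw=0.62, squeeze=20)

```text
time_s: 4.95
tool_pos: [0.4682, 0.1866, 0.0866]
orientation: [3.142, -0.0, 1.038]
wrist_force: [0.3, 0.1, 0.3]
finger_gap: 0.0548
```

>>> move_arm(slide=[[0,0,0],[0,0,0],[0,0,0],[0,0,0],[0,0,0],[0,0,0],[0,0,0],[0,0,0]], rot=[[0,0,0],[0,0,0],[0,0,0],[0,0,0],[0,0,0],[0,0,0],[0,0,0],[0,0,0]], jaw=0.4, squeeze=20)

```text
time_s: 5.75
tool_pos: [0.4683, 0.1865, 0.0865]
orientation: [3.141, -0.0, 1.038]
wrist_force: [1.4, 0.4, 1.0]
finger_gap: 0.0495
```

>>> move_arm(slide=[[0,0,-0.04],[0,0,-0.08],[0,0,-0.15],[0,0,-0.25],[0,0,-0.4],[0,0,-0.6],[0,0,-0.6],[0,0,-0.6]], rot=[[0,0,0],[0,0,0],[0,0,0],[0,0,0],[0,0,0],[0,0,0],[0,0,0],[0,0,0]])

```text
time_s: 6.55
tool_pos: [0.4682, 0.1865, 0.1558]
orientation: [3.141, -0.0, 1.038]
wrist_force: [0.3, -0.3, -2.0]
finger_gap: 0.0496
```

```bash
python3 - <<'E'
from h import *
d,T,s=wrist()
print(s["tool_pos"],s["finger_gap"],s["wrist_force"],s["joint_positions"])
cv2.imwrite("pics/w2.png",d["img"][:,:,::-1])
from station import eyes
t=eyes.get_image("top");cv2.imwrite("pics/t2.png",cv2.resize(t["img"][190:310,140:330],None,fx=3,fy=3)[:,:,::-1])
E
```

```text
[0.468233   0.18652209 0.15583648] 0.049550393640815774 [ 0.30687269 -0.34448999 -1.95641808] [-0.77053757  0.54512269  0.38346474  2.04005282 -0.34220582  0.61666395
 -0.6883013 ]
```

View pics/w2.png

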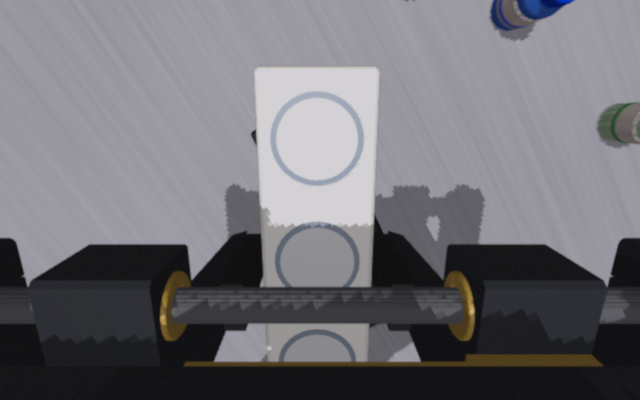

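The tile is held: gap 49.6 mm, force −2 N, seen level at columns 255–380. Before crossing I refine the panel pose and the tile's offset in the hand.

```bash
python3 - <<'E'
from h import *
d,T,s=wrist()
e=plane(d,T,[[265,67],[317,67],[370,67],[258,150],[378,150]],s["tool_pos"][2]-.0866+.030)
Rt=R.from_euler("xyz",s["orientation"]).as_matrix();print("tile edge in tool mm",((e-s["tool_pos"])@Rt*1e3).round(1).tolist())
for n,box in(("top",(205,285,365,495)),("scene",(160,205,205,310))):
    im=dict(np.load(n+"0.npz"));T=im["cam_to_world"];h=cv2.cvtColor(im["img"],cv2.COLOR_RGB2HSV).astype(int)
    a,b,c,e=box;H,S,V=h[a:b,c:e].transpose(2,0,1)
    dark=V<75; cr=(V>165)
    for nm,m,z in(("frame",dark,.014),("cream",cr,.014)):
        w=np.zeros((400,640),np.uint8);w[a:b,c:e]=m
        w=cv2.morphologyEx(w,cv2.MORPH_OPEN,np.ones((2,2)))
        rect(im,T,w,z,n+" "+nm)
E
```

```text
tile edge in tool mm [[81.3, -19.7, 56.8], [81.3, 0.4, 56.9], [81.3, 20.8, 56.9], [49.2, -23.9, 56.7], [49.2, 25.4, 56.8]]
top frame c 466.8 -190.6 size 94.9 198.9 short-axis deg 2.8
top cream c 467.0 -191.4 size 78.3 183.2 short-axis deg 2.81
scene frame c 515.7 -162.7 size 84.8 209.3 short-axis deg 26.78
scene cream c 474.9 -200.3 size 217.3 296.3 short-axis deg 21.61
```

>>> move_arm(slide=[[-0.4,0.236,-0.11],[-0.7,0.413,-0.11],[-0.9,0.53,-0.11],[-0.92,0.543,-0.11],[-0.92,0.543,-0.11],[-0.92,0.543,-0.11],[-0.92,0.543,-0.11],[-0.92,0.543,-0.11]], rot=[[0,0,0],[0,0,0],[0,0,0],[0,0,0],[0,0,0],[0,0,0],[0,0,0],[0,0,0]])

```text
time_s: 7.5
tool_pos: [0.4674, -0.0071, 0.1761]
orientation: [-3.141, 0.001, 1.037]
wrist_force: [-0.0, 0.3, -1.0]
finger_gap: 0.0498
```

>>> move_arm(slide=[[-0.92,0.543,-0.11],[-0.92,0.543,-0.11],[-0.92,0.543,-0.11],[-0.92,0.543,-0.11],[-0.92,0.543,-0.11],[-0.92,0.543,-0.11],[-0.5,0.294,-0.11],[-0.3,0.177,-0.11]], rot=[[0,0,0],[0,0,0],[0,0,0],[0,0,0],[0,0,0],[0,0,0],[0,0,0],[0,0,0]])

```text
time_s: 8.3
tool_pos: [0.4675, -0.19, 0.1983]
orientation: [-3.141, 0.001, 1.036]
wrist_force: [0.3, 0.3, -0.6]
finger_gap: 0.0496
```

>>> move_arm(slide=[[0,0,0],[0,0,0],[0,0,0],[0,0,0],[0,0,0],[0,0,0],[0,0,0],[0,0,0]], rot=[[0,0,-0.0463],[0,0,-0.0463],[0,0,-0.0463],[0,0,-0.0463],[0,0,-0.0463],[0,0,-0.0463],[0,0,-0.0463],[0,0,-0.0463]])

```text
time_s: 9.1
tool_pos: [0.4682, -0.1875, 0.1983]
orientation: [-3.141, -0.001, 1.625]
wrist_force: [0.2, -0.1, -2.3]
finger_gap: 0.0495
```

```bash
python3 - <<'E'
from h import *
d,T,s=wrist()
print(s["tool_pos"],s["orientation"],s["finger_gap"],s["wrist_force"])
cv2.imwrite("pics/w3.png",d["img"][:,:,::-1]);np.savez("w3.npz",T=T,**d)
E
```

```text
[ 0.46820034 -0.18748879  0.19825234] [-3.14076631e+00 -8.00568661e-04  1.62451604e+00] 0.04952912464278505 [ 0.16608278 -0.09985983 -2.32851858]
```

View pics/w3.png

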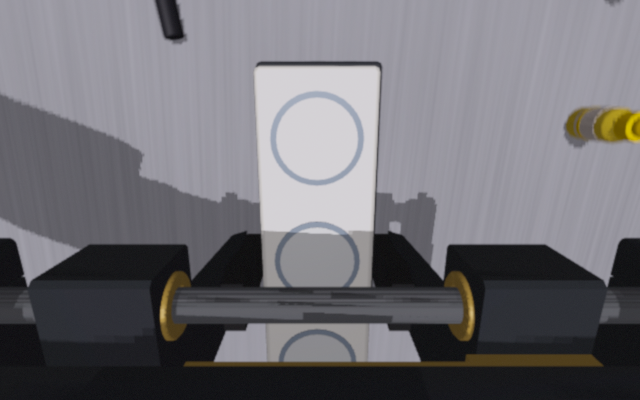

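```bash
python3 - <<'E'
from h import *
z=np.load("w3.npz");d={k:z[k] for k in z};T=d["T"];g=d["img"].mean(2)
for c in(290,320,350): print("col",c,g[56:72,c].round())
for r in(80,110,150,180): print("row",r,g[r,366:392].round())
for r in(80,110,150,180): print("rowL",r,g[r,250:270].round())
E
```

```text
col 290 [157. 157. 157. 157. 149. 112.  56.  53.  72. 114. 167. 195. 205. 210.
 211. 211.]
col 320 [155. 155. 155. 154. 140. 100.  53.  55.  69. 115. 168. 196. 206. 211.
 211. 212.]
col 350 [156. 157. 156. 155. 143. 102.  53.  53.  66. 101. 165. 197. 206. 211.
 211. 212.]
row 80 [212. 212. 211. 212. 211. 212. 212. 212. 211. 211. 210. 203. 193. 163.
 109. 109. 142. 155. 155. 154. 153. 154. 155. 155. 155. 156.]
row 110 [212. 212. 211. 212. 211. 212. 211. 211. 211. 208. 199. 188. 149.  90.
 119. 147. 152. 152. 153. 154. 154. 155. 156. 158. 157. 156.]
row 150 [211. 211. 212. 212. 211. 211. 212. 208. 201. 190. 157.  97. 114. 144.
 152. 155. 155. 156. 158. 158. 156. 155. 155. 155. 153. 154.]
row 180 [212. 211. 212. 212. 211. 211. 206. 197. 185. 146.  87. 126. 153. 157.
 158. 159. 158. 157. 155. 155. 155. 153. 155. 158. 158. 155.]
rowL 80 [153. 154. 153. 149. 174. 198. 206. 211. 212. 212. 211. 212. 212. 211.
 212. 212. 212. 211. 212. 212.]
rowL 110 [152. 153. 154. 153. 149. 168. 190. 202. 209. 211. 212. 212. 212. 211.
 211. 212. 212. 212. 212. 211.]
rowL 150 [154. 152. 153. 154. 157. 156. 149. 170. 191. 202. 210. 212. 211. 211.
 211. 211. 212. 211. 212. 212.]
rowL 180 [154. 152. 152. 155. 157. 157. 155. 155. 155. 177. 197. 206. 211. 211.
 212. 212. 212. 212. 211. 211.]
```

```bash
python3 - <<'E'
from h import *
z=np.load("w3.npz");d={k:z[k] for k in z};T=d["T"]
a=np.radians(2.8);ex=np.array([np.cos(a),np.sin(a)]);ey=np.array([-ex[1],ex[0]])
B=plane(d,T,[[381.6,80],[380.1,110],[378.3,150],[376.9,180]],.014)[:,:2]*1e3
F=plane(d,T,[[290,60.8],[320,60.7],[350,60.7]],.014)[:,:2]*1e3
print("back edge pts",B.round(1).tolist(),"angle",np.degrees(np.arctan2(*(B[-1]-B[0])[::-1]))%180-90);print("left edge",F.round(1).tolist(),np.degrees(np.arctan2(*(F[-1]-F[0])[::-1])))
u=(B@ex).mean()-47.5;v=(F@ey).mean()-100
print("centre",u*ex+v*ey)
E
```

```text
back edge pts [[512.3, -100.6], [513.4, -122.3], [515.0, -152.8], [516.3, -176.9]] angle 3.046807062554663
left edge [[443.5, -90.8], [465.6, -89.6], [487.7, -88.4]] 3.1181305590830393
centre [ 469.21073385 -189.57648088]
```

>>> move_arm(slide=[[-0.052,0.02,0.4],[0,0,0.7],[0,0,0.8],[0,0,0.8],[0,0,0.7],[0,0,0.6],[0,0,0.4],[0,0,0.2]], rot=[[0,0,0.002],[0,0,0],[0,0,0],[0,0,0],[0,0,0],[0,0,0],[0,0,0],[0,0,0]])

```text
time_s: 9.95
tool_pos: [0.4684, -0.1894, 0.0823]
orientation: [-3.14, -0.001, 1.616]
wrist_force: [-0.5, -0.3, -1.8]
finger_gap: 0.0497
```

>>> move_arm(slide=[[0,0,0],[0,0,0.02],[0,0,0.02],[0,0,0.02],[0,0,0],[0,0,0],[0,0,0],[0,0,0]], rot=[[0,0,0],[0,0,0],[0,0,0],[0,0,0],[0,0,0],[0,0,0],[0,0,0],[0,0,0]])

```text
time_s: 10.75
tool_pos: [0.469, -0.1898, 0.0821]
orientation: [3.141, 0.0, 1.617]
wrist_force: [0.0, -0.6, -1.9]
finger_gap: 0.0495
```

>>> move_arm(slide=[[0.03,0,0.012],[0,0,0.012],[0,0,0.012],[0,0,0.012],[0,0,0],[0,0,0],[0,0,0],[0,0,0]], rot=[[0,0,0],[0,0,0],[0,0,0],[0,0,0],[0,0,0],[0,0,0],[0,0,0],[0,0,0]])

```text
time_s: 11.55
tool_pos: [0.4689, -0.1891, 0.0808]
orientation: [3.142, 0.0, 1.617]
wrist_force: [0.4, -0.4, -2.2]
finger_gap: 0.0496
```

Not yet in contact, with weight still on the wrist. I go down in small steps.

>>> move_arm(slide=[[0,0,0.01],[0,0,0.01],[0,0,0],[0,0,0],[0,0,0],[0,0,0],[0,0,0],[0,0,0]], rot=[[0,0,0],[0,0,0],[0,0,0],[0,0,0],[0,0,0],[0,0,0],[0,0,0],[0,0,0]])

```text
time_s: 12.35
tool_pos: [0.469, -0.1891, 0.0805]
orientation: [3.141, -0.0, 1.617]
wrist_force: [-1.8, 0.7, 6.1]
finger_gap: 0.0497
```

>>> move_arm(slide=[[0,0,0.01],[0,0,0.01],[0,0,0],[0,0,0],[0,0,0],[0,0,0],[0,0,0],[0,0,0]], rot=[[0,0,0],[0,0,0],[0,0,0],[0,0,0],[0,0,0],[0,0,0],[0,0,0],[0,0,0]])

```text
time_s: 13.15
tool_pos: [0.469, -0.1891, 0.0805]
orientation: [3.141, -0.0, 1.617]
wrist_force: [-3.7, 1.1, 13.0]
finger_gap: 0.0499
```

>>> move_arm(slide=[[0,0,-0.012],[0,0,-0.012],[0,0,0],[0,0,0],[0,0,0],[0,0,0],[0,0,0],[0,0,0]], rot=[[0,0,0],[0,0,0],[0,0,0],[0,0,0],[0,0,0],[0,0,0],[0,0,0],[0,0,0]])

```text
time_s: 13.95
tool_pos: [0.4689, -0.1891, 0.0805]
orientation: [3.142, 0.0, 1.617]
wrist_force: [-1.8, 1.0, 6.7]
finger_gap: 0.0498
```

>>> move_arm(slide=[[0,0,0],[0,0,0],[0,0,0],[0,0,0],[0,0,0],[0,0,0],[0,0,0],[0,0,0]], rot=[[0,0,0],[0,0,0],[0,0,0],[0,0,0],[0,0,0],[0,0,0],[0,0,0],[0,0,0]], jaw=0.75)

```text
time_s: 14.75
tool_pos: [0.4689, -0.189, 0.0804]
orientation: [3.142, -0.0, 1.617]
wrist_force: [0.3, 0.0, 0.7]
finger_gap: 0.0661
```

>>> move_arm(slide=[[0,0,-0.2],[0,0,-0.6],[0,0,-0.9],[0,0,-0.9],[0,0,-0.9],[0,0,-0.9],[0,0,-0.6],[0,0,-0.2]], rot=[[0,0,0],[0,0,0],[0,0,0],[0,0,0],[0,0,0],[0,0,0],[0,0,0],[0,0,0]])

```text
time_s: 15.55
tool_pos: [0.4697, -0.1894, 0.213]
orientation: [3.138, 0.001, 1.617]
wrist_force: [0.2, 0.6, 0.1]
finger_gap: 0.0662
```

```bash
python3 - <<'E'
from h import *
d,T,s=wrist()
print(s["tool_pos"],s["orientation"],s["finger_gap"])
cv2.imwrite("pics/w4.png",d["img"][:,:,::-1]);np.savez("w4.npz",T=T,**d)
P=cloud(d,T);h=cv2.cvtColor(d["img"],cv2.COLOR_RGB2HSV)
m=(np.abs(P[...,2]-.025)<.005)&(h[...,1]<22)&(h[...,2]>130)
rect(d,T,cv2.morphologyEx(m.astype(np.uint8),cv2.MORPH_CLOSE,np.ones((5,5))),.024,"white")
E
```

```text
[ 0.46974144 -0.18939858  0.21301393] [3.13784219e+00 1.03362170e-03 1.61671946e+00] 0.06616169444824314
white c 469.0 -188.7 size 49.6 162.9 short-axis deg 2.65
```

View pics/w4.png

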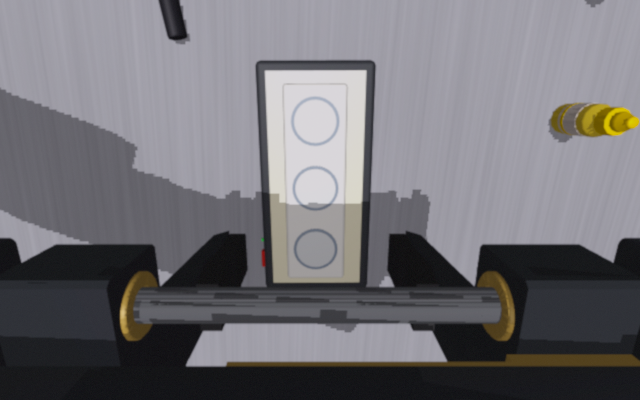

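The tile lies centred and square on the panel (frame columns 257–375, rows 61–286; tile 283–347, 84–277). I take the panel's full outline from this view to fix the bottle targets.

```bash
python3 - <<'E'
from h import *
z=np.load("w4.npz");d={k:z[k] for k in z};T=d["T"]
h=cv2.cvtColor(d["img"],cv2.COLOR_RGB2HSV).astype(int)
w=np.zeros((400,640),np.uint8)
w[66:288,255:380]=((h[...,1]>25)&(h[...,2]>110)&(h[...,0]>15)&(h[...,0]<45))[66:288,255:380]
cx,cy,a=rect(d,T,cv2.morphologyEx(w,cv2.MORPH_OPEN,np.ones((2,2))),.014,"cream")
w[:]=0;w[55:285,250:382]=(d["img"].mean(2)<75)[55:285,250:382]
rect(d,T,w,.014,"frame (near end maybe cut)")
for cx,cy,a in((cx,cy,a),(.469,-.1893,2.8)):
    r=np.radians(a);ex=np.array([np.cos(r),np.sin(r)]);ey=np.array([-ex[1],ex[0]]);c=np.array([cx,cy])
    for n,u,v in(("blue",80,54),("yellow",80,0),("black",80,-54),("red",0,132.5)): print(n,((c+ex*u/1e3+ey*v/1e3)*1e3).round(1))
E
```

```text
cream c 473.1 -240.4 size 79.9 84.4 short-axis deg 2.55
frame (near end maybe cut) c 468.8 -187.1 size 95.8 193.4 short-axis deg 2.61
blue [ 550.7 -182.9]
yellow [ 553.1 -236.8]
black [ 555.5 -290.8]
red [ 467.2 -108. ]
blue [ 546.3 -131.5]
yellow [ 548.9 -185.4]
black [ 551.5 -239.3]
red [462.5 -57. ]
```

>>> move_arm(slide=[[0.823,0.238,-0.123],[0.823,0.238,-0.123],[0.823,0.238,-0.123],[0.823,0.238,-0.123],[0.823,0.238,-0.123],[0.823,0.238,-0.123],[0.823,0.238,-0.123],[0.823,0.238,-0.123]], rot=[[0,0,0],[0,0,0],[0,0,0],[0,0,0],[0,0,0],[0,0,0],[0,0,0],[0,0,0]], jaw=0.5)

```text
time_s: 16.4
tool_pos: [0.5085, -0.0215, 0.2346]
orientation: [-3.14, 0.0, 1.617]
wrist_force: [0.2, -0.6, 0.1]
finger_gap: 0.0439
```

>>> move_arm(slide=[[0.823,0.238,-0.123],[0.823,0.238,-0.123],[0.823,0.238,-0.123],[0.823,0.238,-0.123],[0,0,0],[0,0,0],[0,0,0],[0,0,0]], rot=[[0,0,0],[0,0,0],[0,0,0],[0,0,0],[0,0,0.0833],[0,0,0.0833],[0,0,0.0833],[0,0,0.0833]])

```text
time_s: 17.2
tool_pos: [0.5283, 0.0609, 0.2468]
orientation: [-3.141, 0.001, 1.088]
wrist_force: [0.3, 1.0, -0.3]
finger_gap: 0.044
```

>>> move_arm(slide=[[0,0,0],[0,0,0],[0,0,0],[0,0,0],[0,0,0],[0,0,0],[0,0,0],[0,0,0]], rot=[[0,0,0.0833],[0,0,0.0833],[0,0,0.0833],[0,0,0.0833],[0,0,0.0833],[0,0,0.0833],[0,0,0.0833],[0,0,0.0823]])

```text
time_s: 18.0
tool_pos: [0.5284, 0.0609, 0.2468]
orientation: [3.141, 0.001, 0.043]
wrist_force: [-0.8, 0.7, -0.9]
finger_gap: 0.044
```

```bash
cat >> h.py <<'E'
def bottles(d,T,guess):
    P=cloud(d,T);out={}
    for k,g in guess.items():
        r=np.hypot(P[...,0]-g[0]/1e3,P[...,1]-g[1]/1e3)<.03
        q=P[r&(P[...,2]>.057)]*1e3; c=P[r&(P[...,2]>.044)&(P[...,2]<.0545)]*1e3
        if len(c): print(k,"n",len(c),"cap mid",((c.min(0)+c.max(0))/2).round(1),"cap ext",np.ptp(c,0).round(1),"teat",q.mean(0).round(1) if len(q) else "", "zmax",q.max(0)[2].round(1) if len(q) else "")
E
python3 - <<'E'
from h import *
d,T,s=wrist()
print(s["tool_pos"],s["orientation"],s["finger_gap"],s["joint_positions"])
cv2.imwrite("pics/w5.png",d["img"][:,:,::-1]);np.savez("w5.npz",T=T,**d)
bottles(d,T,dict(blue=(636,232),green=(671,131),red=(679,-18),yellow=(678,-124)))
E
```

```text
[0.52838894 0.06088067 0.24680926] [3.14136207e+00 1.11918547e-03 4.29478540e-02] 0.04397200483206758 [-0.69216785  0.47381401  0.64043263  1.92885161 -0.36836212  0.85832329
 -1.38699378]
blue n 403 cap mid [636.3 232.3  49.3] cap ext [19.5 20.3 10.4] teat [635.9 230.5  62.3] zmax 67.9
green n 139 cap mid [664.8 130.3  49.2] cap ext [ 6.1 14.9 10.3] teat  zmax 
red n 133 cap mid [670.9 -17.   49.3] cap ext [ 4.4 15.1 10. ] teat  zmax 
yellow n 273 cap mid [ 673.6 -123.3   49.2] cap ext [ 9.2 18.4 10.4] teat [ 673.8 -123.2   59. ] zmax 63.0
```

View pics/w5.png

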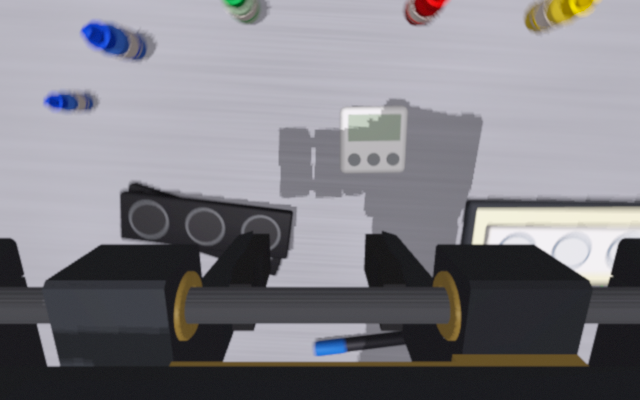

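Blue's cap is at (636,232), agreeing across three cameras to within 2 mm. I go over it and down.

>>> move_arm(slide=[[0.574,-0.833,0],[0.574,-0.833,0],[0.574,-0.833,0],[0.574,-0.833,0],[0.574,-0.833,0],[0.574,-0.833,0],[0.574,-0.833,0],[0.574,-0.833,0]], rot=[[0,0,0],[0,0,0],[0,0,0],[0,0,0],[0,0,0],[0,0,0],[0,0,0],[0,0,0]])

```text
time_s: 18.85
tool_pos: [0.6355, 0.2336, 0.2466]
orientation: [3.141, 0.001, 0.051]
wrist_force: [1.2, 1.0, 0.1]
finger_gap: 0.0438
```

>>> move_arm(slide=[[0,0,0],[0,0,0.5],[0,0,0.8],[0,0,0.8],[0,0,0.8],[0,0,0.6],[0,0,0.3],[0,0,0]], rot=[[0,0,0],[0,0,0],[0,0,0],[0,0,0],[0,0,0],[0,0,0],[0,0,0],[0,0,0]])

```text
time_s: 19.65
tool_pos: [0.6348, 0.2321, 0.1511]
orientation: [3.141, 0.002, 0.048]
wrist_force: [-0.5, 0.3, 0.1]
finger_gap: 0.044
```

>>> move_arm(slide=[[0.05,0,0.5],[0,0,0.6],[0,0,0.6],[0,0,0.6],[0,0,0.5],[0,0,0.324],[0,0,0],[0,0,0]], rot=[[0,0,0],[0,0,0],[0,0,0],[0,0,0],[0,0,0],[0,0,0],[0,0,0],[0,0,0]])

```text
time_s: 20.45
tool_pos: [0.637, 0.2328, 0.0744]
orientation: [3.141, -0.0, 0.048]
wrist_force: [-0.6, 0.3, 0.3]
finger_gap: 0.0439
```

>>> move_arm(slide=[[0,0,0],[0,0,0],[0,0,0],[0,0,0],[0,0,0],[0,0,0],[0,0,0],[0,0,0]], rot=[[0,0,0],[0,0,0],[0,0,0],[0,0,0],[0,0,0],[0,0,0],[0,0,0],[0,0,0]], jaw=0.2, squeeze=10)

```text
time_s: 21.25
tool_pos: [0.6371, 0.233, 0.0748]
orientation: [-3.141, -0.001, 0.048]
wrist_force: [0.0, -0.0, 5.2]
finger_gap: 0.0243
```

>>> move_arm(slide=[[0,0,0],[0,0,0],[0,0,0],[0,0,-0.1],[0,0,-0.3],[0,0,-0.6],[0,0,-0.8],[0,0,-0.8]], rot=[[0,0,0],[0,0,0],[0,0,0],[0,0,0],[0,0,0],[0,0,0],[0,0,0],[0,0,0]])

```text
time_s: 22.05
tool_pos: [0.6371, 0.2329, 0.1415]
orientation: [-3.141, -0.001, 0.048]
wrist_force: [0.0, -1.0, -0.4]
finger_gap: 0.0247
```

>>> move_arm(slide=[[-0.119,0.4,-0.15],[-0.239,0.8,-0.15],[-0.299,1,-0.15],[-0.299,1,-0.15],[-0.299,1,-0.15],[-0.299,1,-0.15],[-0.299,1,-0.15],[-0.299,1,-0.15]], rot=[[0,0,0],[0,0,0],[0,0,0],[0,0,0],[0,0,0],[0,0,0],[0,0,0],[0,0,0]])

```text
time_s: 22.85
tool_pos: [0.5909, 0.0487, 0.1697]
orientation: [3.141, -0.0, 0.048]
wrist_force: [-0.0, 0.5, 0.7]
finger_gap: 0.0245
```

>>> move_arm(slide=[[-0.299,1,0],[-0.299,1,0],[-0.299,1,0],[-0.299,1,0],[-0.299,1,0],[-0.299,1,0],[-0.239,0.8,0],[-0.115,0.384,0]], rot=[[0,0,0],[0,0,0],[0,0,0],[0,0,0],[0,0,0],[0,0,0],[0,0,0],[0,0,0]])

```text
time_s: 23.65
tool_pos: [0.5454, -0.1343, 0.1697]
orientation: [3.141, -0.0, 0.045]
wrist_force: [0.2, -0.2, -0.2]
finger_gap: 0.0245
```

>>> move_arm(slide=[[0,0,0],[0,0,0.3],[0,0,0.6],[0,0,0.7],[0,0,0.6],[0,0,0.4],[0,0,0.2],[0,0,0]], rot=[[0,0,0],[0,0,0],[0,0,0],[0,0,0],[0,0,0],[0,0,0],[0,0,0],[0,0,0]])

```text
time_s: 24.45
tool_pos: [0.5464, -0.1313, 0.0985]
orientation: [-3.141, 0.001, 0.048]
wrist_force: [0.4, -0.1, 0.4]
finger_gap: 0.0242
```

>>> move_arm(slide=[[0.024,0,0.25],[0,0,0.25],[0,0,0.2],[0,0,0.12],[0,0,0.06],[0,0,0.02],[0,0,0],[0,0,0]], rot=[[0,0,0],[0,0,0],[0,0,0],[0,0,0],[0,0,0],[0,0,0],[0,0,0],[0,0,0]])

```text
time_s: 25.25
tool_pos: [0.5475, -0.1315, 0.0769]
orientation: [3.142, -0.0, 0.048]
wrist_force: [0.3, -0.4, -0.6]
finger_gap: 0.0245
```

>>> move_arm(slide=[[0,0,0.02],[0,0,0.02],[0,0,0],[0,0,0],[0,0,0],[0,0,0],[0,0,0],[0,0,0]], rot=[[0,0,0],[0,0,0],[0,0,0],[0,0,0],[0,0,0],[0,0,0],[0,0,0],[0,0,0]])

```text
time_s: 26.05
tool_pos: [0.5473, -0.1314, 0.0758]
orientation: [-3.142, -0.0, 0.048]
wrist_force: [0.1, -0.6, -0.0]
finger_gap: 0.0245
```

>>> move_arm(slide=[[0,0,0.02],[0,0,0.02],[0,0,0],[0,0,0],[0,0,0],[0,0,0],[0,0,0],[0,0,0]], rot=[[0,0,0],[0,0,0],[0,0,0],[0,0,0],[0,0,0],[0,0,0],[0,0,0],[0,0,0]])

```text
time_s: 26.85
tool_pos: [0.5473, -0.1314, 0.0747]
orientation: [-3.142, 0.0, 0.048]
wrist_force: [-1.3, 1.2, 1.9]
finger_gap: 0.0245
```

>>> move_arm(slide=[[0,0,0],[0,0,0],[0,0,0],[0,0,0],[0,0,0],[0,0,0],[0,0,-0.1],[0,0,-0.2]], rot=[[0,0,0],[0,0,0],[0,0,0],[0,0,0],[0,0,0],[0,0,0],[0,0,0],[0,0,0]], jaw=0.48)

```text
time_s: 27.65
tool_pos: [0.5471, -0.1314, 0.0822]
orientation: [-3.141, 0.001, 0.048]
wrist_force: [0.1, -0.2, 0.6]
finger_gap: 0.0425
```

>>> move_arm(slide=[[0,0,-0.3],[0,0,-0.6],[0,0,-0.7],[0,0,-0.7],[0,0,-0.5],[0,0,-0.3],[0,0,0],[0,0,0]], rot=[[0,0,0],[0,0,0],[0,0,0],[0,0,0],[0,0,0],[0,0,0],[0,0,0],[0,0,0]])

```text
time_s: 28.45
tool_pos: [0.5471, -0.1312, 0.1595]
orientation: [-3.141, 0.0, 0.048]
wrist_force: [0.5, 0.3, -0.1]
finger_gap: 0.0424
```

>>> move_arm(slide=[[0.55,-0.005,0],[0.75,-0.005,0],[0.9,-0.005,0],[0.9,-0.005,0],[0.9,-0.005,0],[0.75,-0.005,0],[0.486,-0.005,0],[0,0,0]], rot=[[0,0,0],[0,0,0],[0,0,0],[0,0,0],[0,0,0],[0,0,0],[0,0,0],[0,0,0]])

```text
time_s: 29.25
tool_pos: [0.6787, -0.1237, 0.1584]
orientation: [-3.141, 0.001, 0.049]
wrist_force: [-0.4, 1.1, 0.7]
finger_gap: 0.0423
```

```bash
python3 - <<'E'
from h import *
from station import eyes,env
print(env.get_state()["tool_pos"])
d=eyes.get_image("top");s=eyes.get_image("scene")
cv2.imwrite("pics/s6.png",np.vstack([cv2.resize(s["img"][120:270,150:450],None,fx=2,fy=2),cv2.resize(d["img"][110:260,200:500],None,fx=2,fy=2)])[:,:,::-1])
for im in(d,s): bottles(im,im["cam_to_world"],dict(blue=(546,-131),green=(671,131),red=(679,-18),yellow=(678,-124),black=(639,-261)))
E
```

```text
[ 0.67874367 -0.12366091  0.15839364]
green n 46 cap mid [669.3 131.   49.6] cap ext [19.1 18.3  9.7] teat [669.2 130.9  62.1] zmax 67.4
red n 23 cap mid [678.6 -15.9  50.2] cap ext [17.8 15.   8.3] teat [685.7 -32.7 185.9] zmax 205.5
blue n 31 cap mid [ 548.4 -127.7   49.3] cap ext [14.5 15.1 10.2] teat [ 547.5 -126.7   60.1] zmax 63.8
green n 51 cap mid [675.2 131.4  49.4] cap ext [11.2 19.4 10.1] teat [673.3 132.2  62.1] zmax 68.6
red n 49 cap mid [681.1 -16.7  49.3] cap ext [12.9 17.2 10.2] teat [681.  -33.3 177.4] zmax 204.4
yellow n 46 cap mid [ 678.4 -124.    49.6] cap ext [19.1 19.2  9.9] teat [ 692.7 -127.8  214.2] zmax 464.9
black n 37 cap mid [ 640.3 -259.3   49.4] cap ext [17.9 18.  10.2] teat [ 640.3 -259.1   62. ] zmax 68.1
```

View pics/s6.png

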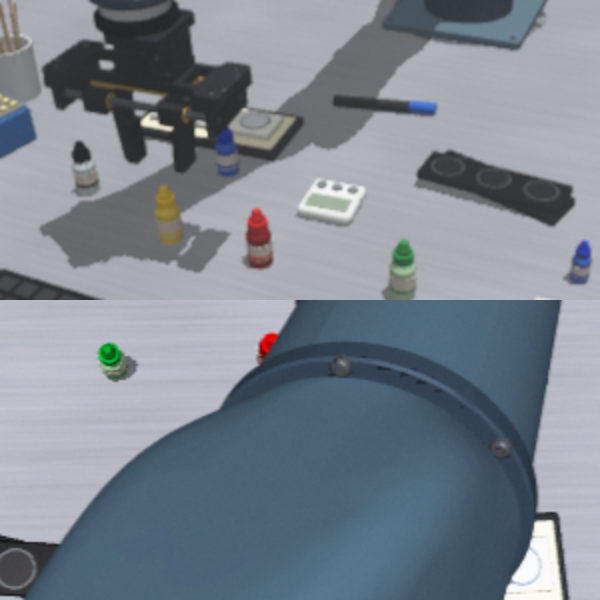

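Blue stands upright behind the panel, seen at crop (227,155). The hand is over yellow, so I descend and grip.

>>> move_arm(slide=[[0,0,0.4],[0,0,0.6],[0,0,0.7],[0,0,0.6],[0,0,0.5],[0,0,0.4],[0,0,0.156],[0,0,0]], rot=[[0,0,0],[0,0,0],[0,0,0],[0,0,0],[0,0,0],[0,0,0],[0,0,0],[0,0,0]])

```text
time_s: 30.15
tool_pos: [0.6778, -0.1243, 0.0752]
orientation: [-3.142, 0.001, 0.048]
wrist_force: [-0.5, 0.7, 0.4]
finger_gap: 0.0426
```

>>> move_arm(slide=[[0,0,0],[0,0,0],[0,0,0],[0,0,0],[0,0,0],[0,0,0],[0,0,0],[0,0,0]], rot=[[0,0,0],[0,0,0],[0,0,0],[0,0,0],[0,0,0],[0,0,0],[0,0,0],[0,0,0]], jaw=0.2)

```text
time_s: 30.95
tool_pos: [0.6785, -0.1244, 0.0765]
orientation: [3.141, -0.001, 0.048]
wrist_force: [-0.2, -0.3, 6.6]
finger_gap: 0.0245
```

>>> move_arm(slide=[[0,0,0],[0,0,-0.1],[0,0,-0.3],[0,0,-0.6],[0,0,-0.8],[0,0,-0.8],[0,0,-0.5],[0,0,-0.3]], rot=[[0,0,0],[0,0,0],[0,0,0],[0,0,0],[0,0,0],[0,0,0],[0,0,0],[0,0,0]])

```text
time_s: 31.75
tool_pos: [0.6788, -0.1244, 0.1633]
orientation: [3.141, -0.003, 0.048]
wrist_force: [-0.5, -0.7, -0.5]
finger_gap: 0.0243
```

>>> move_arm(slide=[[-0.5,0.207,0],[-0.75,0.311,0],[-0.9,0.373,0],[-0.9,0.373,0],[-0.9,0.373,0],[-0.8,0.331,0],[-0.534,0.22,0],[0,0,0]], rot=[[0,0,0],[0,0,0],[0,0,0],[0,0,0],[0,0,0],[0,0,0],[0,0,0],[0,0,0]])

```text
time_s: 32.55
tool_pos: [0.5471, -0.1864, 0.161]
orientation: [-3.142, 0.001, 0.046]
wrist_force: [0.3, 0.6, -0.0]
finger_gap: 0.0249
```

>>> move_arm(slide=[[0,0,0],[0,0,0.3],[0,0,0.6],[0,0,0.7],[0,0,0.6],[0,0,0.4],[0,0,0.2],[0,0,0]], rot=[[0,0,0],[0,0,0],[0,0,0],[0,0,0],[0,0,0],[0,0,0],[0,0,0],[0,0,0]])

```text
time_s: 33.35
tool_pos: [0.5485, -0.1852, 0.09]
orientation: [-3.141, 0.001, 0.048]
wrist_force: [0.3, -0.8, -0.4]
finger_gap: 0.0247
```

Now 13 mm further down, slowly, with +1 mm in x.

>>> move_arm(slide=[[0.04,0,0.15],[0,0,0.15],[0,0,0.1],[0,0,0.06],[0,0,0.04],[0,0,0.02],[0,0,0],[0,0,0]], rot=[[0,0,0],[0,0,0],[0,0,0],[0,0,0],[0,0,0],[0,0,0],[0,0,0],[0,0,0]])

```text
time_s: 34.15
tool_pos: [0.5498, -0.1852, 0.0779]
orientation: [3.142, -0.0, 0.048]
wrist_force: [0.8, -0.5, 0.1]
finger_gap: 0.0247
```

>>> move_arm(slide=[[0,0,0.02],[0,0,0.02],[0,0,0],[0,0,0],[0,0,0],[0,0,0],[0,0,0],[0,0,0]], rot=[[0,0,0],[0,0,0],[0,0,0],[0,0,0],[0,0,0],[0,0,0],[0,0,0],[0,0,0]])

```text
time_s: 34.95
tool_pos: [0.5497, -0.1852, 0.0768]
orientation: [3.142, -0.0, 0.048]
wrist_force: [0.1, 0.9, -0.6]
finger_gap: 0.0242
```

>>> move_arm(slide=[[0,0,0.02],[0,0,0.01],[0,0,0],[0,0,0],[0,0,0],[0,0,0],[0,0,0],[0,0,0]], rot=[[0,0,0],[0,0,0],[0,0,0],[0,0,0],[0,0,0],[0,0,0],[0,0,0],[0,0,0]])

```text
time_s: 35.75
tool_pos: [0.5498, -0.1853, 0.0765]
orientation: [-3.141, -0.0, 0.048]
wrist_force: [-1.3, 0.2, 4.8]
finger_gap: 0.0246
```

>>> move_arm(slide=[[0,0,0],[0,0,0],[0,0,0],[0,0,0],[0,0,0],[0,0,0],[0,0,-0.1],[0,0,-0.2]], rot=[[0,0,0],[0,0,0],[0,0,0],[0,0,0],[0,0,0],[0,0,0],[0,0,0],[0,0,0]], jaw=0.38)

```text
time_s: 36.55
tool_pos: [0.5495, -0.1852, 0.0836]
orientation: [-3.141, 0.001, 0.048]
wrist_force: [0.4, 0.1, 0.4]
finger_gap: 0.0335
```

>>> move_arm(slide=[[0,0,-0.3],[0,0,-0.6],[0,0,-0.7],[0,0,-0.7],[0,0,-0.5],[0,0,-0.3],[0,0,0],[0,0,0]], rot=[[0,0,0],[0,0,0],[0,0,0],[0,0,0],[0,0,0],[0,0,0],[0,0,0],[0,0,0]])

```text
time_s: 37.35
tool_pos: [0.5496, -0.185, 0.1609]
orientation: [-3.141, 0.0, 0.049]
wrist_force: [-0.8, 0.7, -0.6]
finger_gap: 0.0338
```

>>> move_arm(slide=[[0.4,0.368,0],[0.6,0.553,0],[0.7,0.645,0],[0.7,0.645,0],[0.6,0.553,0],[0.436,0.4,0],[0,0,0],[0,0,0]], rot=[[0,0,0],[0,0,0],[0,0,0],[0,0,0],[0,0,0],[0,0,0],[0,0,0],[0,0,0]], jaw=0.48)

```text
time_s: 38.15
tool_pos: [0.6385, -0.2597, 0.16]
orientation: [-3.141, 0.002, 0.048]
wrist_force: [-0.8, 0.2, -0.7]
finger_gap: 0.0421
```

>>> move_arm(slide=[[0.03,0,0.4],[0,0,0.6],[0,0,0.7],[0,0,0.6],[0,0,0.5],[0,0,0.4],[0,0,0.2],[0,0,0]], rot=[[0,0,0],[0,0,0],[0,0,0],[0,0,0],[0,0,0],[0,0,0],[0,0,0],[0,0,0]])

```text
time_s: 38.95
tool_pos: [0.6398, -0.26, 0.0753]
orientation: [-3.141, 0.001, 0.048]
wrist_force: [-0.3, -0.5, -0.2]
finger_gap: 0.0424
```

>>> move_arm(slide=[[0,0,0],[0,0,0],[0,0,0],[0,0,0],[0,0,0],[0,0,0],[0,0,0],[0,0,0]], rot=[[0,0,0],[0,0,0],[0,0,0],[0,0,0],[0,0,0],[0,0,0],[0,0,0],[0,0,0]], jaw=0.2)

```text
time_s: 39.75
tool_pos: [0.6405, -0.2603, 0.0768]
orientation: [3.141, -0.001, 0.048]
wrist_force: [-0.3, -0.0, 5.6]
finger_gap: 0.0245
```

>>> move_arm(slide=[[0,0,0],[0,0,-0.1],[0,0,-0.3],[0,0,-0.6],[0,0,-0.8],[0,0,-0.8],[0,0,-0.5],[0,0,-0.3]], rot=[[0,0,0],[0,0,0],[0,0,0],[0,0,0],[0,0,0],[0,0,0],[0,0,0],[0,0,0]])

```text
time_s: 40.55
tool_pos: [0.6408, -0.2604, 0.1635]
orientation: [3.141, -0.003, 0.048]
wrist_force: [0.3, 0.0, -0.8]
finger_gap: 0.0245
```

>>> move_arm(slide=[[-0.4,-0.116,0],[-0.6,-0.174,0],[-0.75,-0.217,0],[-0.75,-0.217,0],[-0.6,-0.174,0],[-0.408,-0.118,0],[0,0,0],[0,0,0]], rot=[[0,0,0],[0,0,0],[0,0,0],[0,0,0],[0,0,0],[0,0,0],[0,0,0],[0,0,0]])

```text
time_s: 41.35
tool_pos: [0.5519, -0.2389, 0.1613]
orientation: [3.141, -0.001, 0.049]
wrist_force: [-0.4, -0.4, -0.7]
finger_gap: 0.0246
```

>>> move_arm(slide=[[0,0,0],[0,0,0.3],[0,0,0.6],[0,0,0.7],[0,0,0.6],[0,0,0.4],[0,0,0.2],[0,0,0]], rot=[[0,0,0],[0,0,0],[0,0,0],[0,0,0],[0,0,0],[0,0,0],[0,0,0],[0,0,0]])

```text
time_s: 42.15
tool_pos: [0.5508, -0.2388, 0.0902]
orientation: [-3.141, 0.001, 0.048]
wrist_force: [1.1, 0.1, 0.5]
finger_gap: 0.0243
```

>>> move_arm(slide=[[0.03,0.015,0.15],[0,0,0.15],[0,0,0.1],[0,0,0.06],[0,0,0.04],[0,0,0.02],[0,0,0.02],[0,0,0]], rot=[[0,0,0],[0,0,0],[0,0,0],[0,0,0],[0,0,0],[0,0,0],[0,0,0],[0,0,0]])

```text
time_s: 42.95
tool_pos: [0.5521, -0.2392, 0.0776]
orientation: [3.142, -0.0, 0.048]
wrist_force: [-1.1, -0.1, -0.4]
finger_gap: 0.0246
```

>>> move_arm(slide=[[0,0,0.02],[0,0,0.01],[0,0,0],[0,0,0],[0,0,0],[0,0,0],[0,0,0],[0,0,0]], rot=[[0,0,0],[0,0,0],[0,0,0],[0,0,0],[0,0,0],[0,0,0],[0,0,0],[0,0,0]])

```text
time_s: 43.75
tool_pos: [0.552, -0.2392, 0.0768]
orientation: [-3.142, -0.0, 0.048]
wrist_force: [-0.2, 0.1, 0.9]
finger_gap: 0.0245
```

>>> move_arm(slide=[[0,0,0.016],[0,0,0],[0,0,0],[0,0,0],[0,0,0],[0,0,0],[0,0,0],[0,0,0]], rot=[[0,0,0],[0,0,0],[0,0,0],[0,0,0],[0,0,0],[0,0,0],[0,0,0],[0,0,0]])

```text
time_s: 44.55
tool_pos: [0.5521, -0.2393, 0.0767]
orientation: [-3.142, -0.0, 0.048]
wrist_force: [-1.5, 1.3, 5.5]
finger_gap: 0.0245
```

>>> move_arm(slide=[[0,0,0],[0,0,0],[0,0,0],[0,0,0],[0,0,0],[0,0,0],[0,0,-0.1],[0,0,-0.2]], rot=[[0,0,0],[0,0,0],[0,0,0],[0,0,0],[0,0,0],[0,0,0],[0,0,0],[0,0,0]], jaw=0.38)

```text
time_s: 45.35
tool_pos: [0.5518, -0.2391, 0.084]
orientation: [-3.141, 0.001, 0.048]
wrist_force: [-0.9, 0.3, 0.0]
finger_gap: 0.0339
```

>>> move_arm(slide=[[0,0,-0.3],[0,0,-0.6],[0,0,-0.7],[0,0,-0.7],[0,0,-0.5],[0,0,-0.3],[0,0,0],[0,0,0]], rot=[[0,0,0],[0,0,0],[0,0,0],[0,0,0],[0,0,0],[0,0,0],[0,0,0],[0,0,0]])

```text
time_s: 46.15
tool_pos: [0.5519, -0.239, 0.1612]
orientation: [-3.141, 0.0, 0.049]
wrist_force: [0.1, 0.3, -0.3]
finger_gap: 0.0336
```

>>> move_arm(slide=[[0.257,-0.4,0],[0.449,-0.7,0],[0.545,-0.85,0],[0.545,-0.85,0],[0.545,-0.85,0],[0.545,-0.85,0],[0.545,-0.85,0],[0.545,-0.85,0]], rot=[[0,0,0],[0,0,0],[0,0,0],[0,0,0],[0,0,0],[0,0,0],[0,0,0],[0,0,0]], jaw=0.48)

```text
time_s: 46.95
tool_pos: [0.6441, -0.0774, 0.1605]
orientation: [-3.141, 0.001, 0.049]
wrist_force: [0.2, -0.4, 0.5]
finger_gap: 0.0421
```

>>> move_arm(slide=[[0.545,-0.85,0],[0.545,-0.85,0],[0.321,-0.5,0],[0.131,-0.204,0],[0,0,0],[0,0,0],[0,0,0],[0,0,0]], rot=[[0,0,0],[0,0,0],[0,0,0],[0,0,0],[0,0,0],[0,0,0],[0,0,0],[0,0,0]])

```text
time_s: 47.75
tool_pos: [0.6791, -0.0189, 0.1616]
orientation: [3.141, 0.0, 0.047]
wrist_force: [-0.4, -0.4, -0.4]
finger_gap: 0.0423
```

>>> move_arm(slide=[[0,0,0.4],[0,0,0.6],[0,0,0.7],[0,0,0.6],[0,0,0.5],[0,0,0.4],[0,0,0.2],[0,0,0]], rot=[[0,0,0],[0,0,0],[0,0,0],[0,0,0],[0,0,0],[0,0,0],[0,0,0],[0,0,0]])

```text
time_s: 48.55
tool_pos: [0.6791, -0.0177, 0.0757]
orientation: [3.142, 0.001, 0.048]
wrist_force: [0.1, -0.3, -0.7]
finger_gap: 0.0426
```

>>> move_arm(slide=[[0,0,0],[0,0,0],[0,0,0],[0,0,0],[0,0,0],[0,0,0],[0,0,0],[0,0,0]], rot=[[0,0,0],[0,0,0],[0,0,0],[0,0,0],[0,0,0],[0,0,0],[0,0,0],[0,0,0]], jaw=0.2)

```text
time_s: 49.35
tool_pos: [0.68, -0.0178, 0.0771]
orientation: [3.142, -0.001, 0.048]
wrist_force: [-1.8, -0.0, 6.5]
finger_gap: 0.0245
```

>>> move_arm(slide=[[0,0,0],[0,0,-0.1],[0,0,-0.3],[0,0,-0.6],[0,0,-0.8],[0,0,-0.8],[0,0,-0.5],[0,0,-0.3]], rot=[[0,0,0],[0,0,0],[0,0,0],[0,0,0],[0,0,0],[0,0,0],[0,0,0],[0,0,0]])

```text
time_s: 50.15
tool_pos: [0.6802, -0.0178, 0.1638]
orientation: [3.142, -0.003, 0.048]
wrist_force: [-0.3, 0.5, 0.2]
finger_gap: 0.0244
```

At the red target, jaws along y would foul the panel end when opened. So I turn the hand 90° for this placing.

>>> move_arm(slide=[[-0.4,0.053,0],[-0.7,0.092,0],[-0.9,0.118,0],[-0.9,0.118,0],[-0.9,0.118,0],[-0.9,0.118,0],[-0.9,0.118,0],[-0.9,0.118,0]], rot=[[0,0,0],[0,0,0],[0,0,0],[0,0,0],[0,0,0],[0,0,0],[0,0,0],[0,0,0]])

```text
time_s: 50.95
tool_pos: [0.5158, -0.047, 0.1607]
orientation: [-3.142, 0.002, 0.048]
wrist_force: [-0.1, -0.5, 0.1]
finger_gap: 0.0247
```

>>> move_arm(slide=[[-0.9,0.118,0],[-0.7,0.092,0],[-0.4,0.053,0],[-0.252,0.033,0],[0,0,0],[0,0,0],[0,0,0],[0,0,0]], rot=[[0,0,0],[0,0,0],[0,0,0],[0,0,0],[0,0,-0.0833],[0,0,-0.0833],[0,0,-0.0833],[0,0,-0.0833]])

```text
time_s: 51.75
tool_pos: [0.4627, -0.0568, 0.1614]
orientation: [3.141, -0.0, 0.578]
wrist_force: [-0.3, -1.2, -0.1]
finger_gap: 0.0245
```

>>> move_arm(slide=[[0,0,0],[0,0,0],[0,0,0],[0,0,0],[0,0,0],[0,0,0],[0,0,0],[0,0,0]], rot=[[0,0,-0.0833],[0,0,-0.0833],[0,0,-0.0833],[0,0,-0.0833],[0,0,-0.0833],[0,0,-0.0833],[0,0,-0.0833],[0,0,-0.0833]])

```text
time_s: 52.55
tool_pos: [0.4626, -0.0569, 0.1613]
orientation: [3.141, 0.0, 1.624]
wrist_force: [-0.4, -0.4, -0.8]
finger_gap: 0.0242
```

>>> move_arm(slide=[[0,0,0],[0,0,0.3],[0,0,0.6],[0,0,0.7],[0,0,0.6],[0,0,0.4],[0,0,0.2],[0,0,0]], rot=[[0,0,0],[0,0,0],[0,0,0],[0,0,0],[0,0,0],[0,0,0],[0,0,0],[0,0,0]])

```text
time_s: 53.35
tool_pos: [0.462, -0.0569, 0.0909]
orientation: [-3.141, 0.0, 1.618]
wrist_force: [0.2, 0.5, -0.9]
finger_gap: 0.0246
```

>>> move_arm(slide=[[0,0.02,0.15],[0,0,0.15],[0,0,0.1],[0,0,0.06],[0,0,0.04],[0,0,0.02],[0,0,0.02],[0,0,0]], rot=[[0,0,0],[0,0,0],[0,0,0],[0,0,0],[0,0,0],[0,0,0],[0,0,0],[0,0,0]])

```text
time_s: 54.15
tool_pos: [0.4628, -0.057, 0.0779]
orientation: [3.141, 0.0, 1.618]
wrist_force: [-0.1, 0.4, 0.9]
finger_gap: 0.0247
```

>>> move_arm(slide=[[0,0,0.02],[0,0,0.01],[0,0,0],[0,0,0],[0,0,0],[0,0,0],[0,0,0],[0,0,0]], rot=[[0,0,0],[0,0,0],[0,0,0],[0,0,0],[0,0,0],[0,0,0],[0,0,0],[0,0,0]])

```text
time_s: 54.95
tool_pos: [0.4628, -0.057, 0.0772]
orientation: [3.142, 0.0, 1.618]
wrist_force: [0.3, -0.5, -0.2]
finger_gap: 0.0246
```

>>> move_arm(slide=[[0,0,0.016],[0,0,0.008],[0,0,0],[0,0,0],[0,0,0],[0,0,0],[0,0,0],[0,0,0]], rot=[[0,0,0],[0,0,0],[0,0,0],[0,0,0],[0,0,0],[0,0,0],[0,0,0],[0,0,0]])

```text
time_s: 55.75
tool_pos: [0.4628, -0.057, 0.077]
orientation: [3.141, -0.0, 1.618]
wrist_force: [-2.5, -0.2, 7.8]
finger_gap: 0.0241
```

>>> move_arm(slide=[[0,0,0],[0,0,0],[0,0,0],[0,0,0],[0,0,0],[0,0,0],[0,0,-0.1],[0,0,-0.2]], rot=[[0,0,0],[0,0,0],[0,0,0],[0,0,0],[0,0,0],[0,0,0],[0,0,0],[0,0,0]], jaw=0.48)

```text
time_s: 56.55
tool_pos: [0.4626, -0.0569, 0.0841]
orientation: [-3.141, -0.0, 1.619]
wrist_force: [-0.9, -0.8, -0.8]
finger_gap: 0.0423
```

>>> move_arm(slide=[[0,0,-0.3],[0,0,-0.7],[0,0,-0.9],[0,0,-0.9],[0,0,-0.9],[0,0,-0.9],[0,0,-0.9],[0,0,-0.9]], rot=[[0,0,0],[0,0,0],[0,0,0],[0,0,0],[0,0,0],[0,0,0],[0,0,0],[0,0,0]])

```text
time_s: 57.35
tool_pos: [0.4625, -0.057, 0.2457]
orientation: [3.141, 0.0, 1.618]
wrist_force: [0.7, -0.2, -0.8]
finger_gap: 0.0424
```

>>> move_arm(slide=[[0.6,0,0],[1,0,0],[1,0,0],[1,0,0],[1,0,0],[1,0,0],[1,0,0],[1,0,0]], rot=[[0,0,0],[0,0,0],[0,0,0],[0,0,0],[0,0,0],[0,0,0],[0,0,0],[0,0,0]])

```text
time_s: 58.15
tool_pos: [0.4534, 0.1337, 0.2448]
orientation: [3.141, -0.0, 1.618]
wrist_force: [0.8, -0.4, 0.3]
finger_gap: 0.0424
```

>>> move_arm(slide=[[1,0,0],[1,0,0],[1,0,0],[1,0,0],[1,0,0],[1,0,0],[0.5,0,0],[0,0,0]], rot=[[0,0,0],[0,0,0],[0,0,0],[0,0,0],[0,0,0],[0,0,0],[0,0,0],[0,0,0]])

```text
time_s: 58.95
tool_pos: [0.4455, 0.2966, 0.2444]
orientation: [3.141, -0.001, 1.621]
wrist_force: [-0.4, -0.3, 0.5]
finger_gap: 0.0425
```

```bash
python3 - <<'E'
from h import *
from station import eyes,env
print(env.get_state()["tool_pos"])
d=eyes.get_image("top");s=eyes.get_image("scene");np.savez("topF.npz",**d)
cv2.imwrite("pics/f.png",np.vstack([cv2.resize(s["img"][120:270,120:480],None,fx=2,fy=2),cv2.resize(d["img"][120:270,160:520],None,fx=2,fy=2)])[:,:,::-1])
for im in(d,s): bottles(im,im["cam_to_world"],dict(blue=(547,-131),yellow=(549,-185),black=(551,-239),red=(462.5,-57),green=(671,131)));print()
h=cv2.cvtColor(d["img"],cv2.COLOR_RGB2HSV).astype(int);T=d["cam_to_world"];P=cloud(d,T)
a,b,c,e=205,285,365,495
w=np.zeros((400,640),np.uint8);w[a:b,c:e]=(h[a:b,c:e,2]<75);rect(d,T,cv2.morphologyEx(w,2,np.ones((2,2))),.014,"frame")
w[:]=0;w[a:b,c:e]=(P[a:b,c:e,2]>.0195)&(P[a:b,c:e,2]<.03);rect(d,T,cv2.morphologyEx(w,2,np.ones((3,3))),.024,"tile(depth)")
w[:]=0;w[a:b,c:e]=(h[a:b,c:e,1]<14)&(h[a:b,c:e,2]>150);rect(d,T,w,.024,"tile(colour)")
E
```

```text
[0.44551302 0.29662922 0.24441609]
blue n 56 cap mid [ 545.1 -130.5   49.5] cap ext [19.4 19.1  9.7] teat [ 544.1 -129.6   62.5] zmax 69.6
yellow n 47 cap mid [ 548.4 -183.9   49.5] cap ext [18.4 18.4  9.8] teat [ 548.4 -183.2   62.3] zmax 67.9
black n 47 cap mid [ 550.2 -237.8   49.8] cap ext [19.4 18.7  9.3] teat [ 549.4 -237.1   62.3] zmax 67.2
red n 45 cap mid [462.  -58.2  51.3] cap ext [19.3 18.1  6.2] teat [462.1 -57.7  62.7] zmax 68.0
green n 46 cap mid [668.9 130.8  49.4] cap ext [18.6 18.1  9.9] teat [669.2 130.8  61.7] zmax 69.1

blue n 35 cap mid [ 544.9 -129.3   49.3] cap ext [20.2 16.  10.2] teat [ 547.7 -129.1   62.6] zmax 68.3
yellow n 36 cap mid [ 550.3 -183.6   49.4] cap ext [21.3 20.  10.1] teat [ 551.7 -182.7   62.6] zmax 68.0
black n 33 cap mid [ 552.7 -237.5   49.2] cap ext [15.  18.9 10.4] teat [ 552.  -236.7   62.6] zmax 68.4
red n 34 cap mid [465.7 -58.1  49.2] cap ext [14.7 19.9 10.2] teat [464.7 -56.8  62.3] zmax 67.5
green n 53 cap mid [672.3 131.4  49.3] cap ext [18.1 17.9 10. ] teat [673.1 132.2  62.5] zmax 68.5

frame c 466.9 -190.3 size 94.7 198.1 short-axis deg 2.98
tile(depth) c 468.3 -188.8 size 49.8 165.1 short-axis deg 2.76
tile(colour) c 468.1 -184.1 size 78.1 175.8 short-axis deg 2.78
```

View pics/f.png

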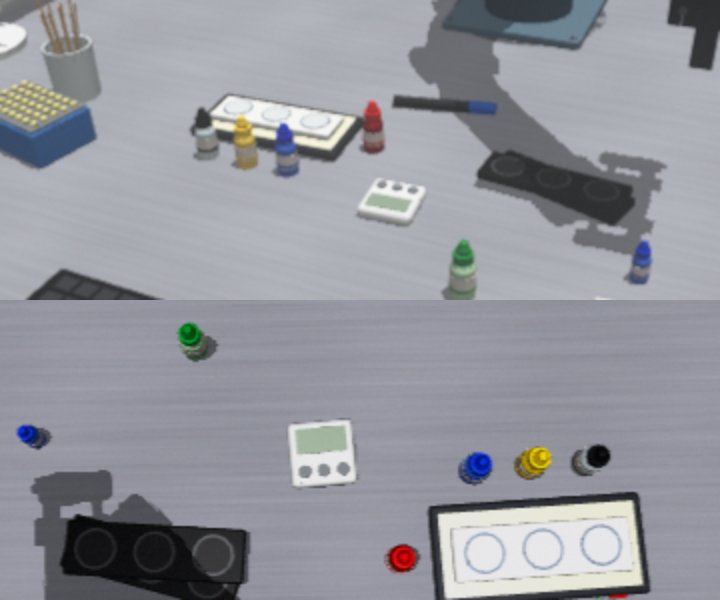

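Everything measured within about 2 mm of target, all upright, and green and the black pile are where they were. I hand in.

```bash
python3 -c "
from station import env
print(env.sign_off())"
```

```text
the job is handed in; nothing more can be done
None
```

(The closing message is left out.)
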